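Put the glass billets away behind the bifold door

TASK

Clear the glass off the bench: pull the cabinet's bifold door wide open by its bar handle until the panels are folded together, draw the tray inside right out by its upright post, and lay every rectangular glass billet down flat in it, none on top of another. Then slide the tray fully home and only after that pull the door fully shut. Keep the door wide open whenever the tray is out, and leave the round glass blank where it is.

Things in the scene. Friction and masses are not known exactly. Their poses are not given: they have to be found in the camera images.
- cabinet: fixed grey bench cabinet 384 mm wide, 300 deep, 152 high. Origin: at table level, middle of the front opening, on the door line; own -x points out of the front (to the robot), +y to the robot's left. Opening y = -180 to 180 mm. Door has a floor track only. The roof begins 120 mm behind the door line: the strip before it is open from above
- door (a joint): angle q of the white bifold door: 0 shut, 1.45 fully folded (stop); wide open is over 1.3. Two panels, each 180 mm wide, 12 thick, top 140 mm over the table. The first turns by -q about point door_hinge; the lead panel, hinged to it at point door_fold, turns by +q (about z, cabinet frame) while its far edge follows the door line. A few N at the handle move it; it stays where left
- door_hinge (a point): the first panel's upright hinge axis at the left edge of the opening: cabinet x = 0, y = 180 mm; the point is 112 mm over the table
- door_fold (a point): the upright hinge axis between the two panels, on their inner faces, 112 mm over the table: cabinet x = -180 sin q, y = 180 - 180 cos q mm. It comes out towards the robot as the door folds
- door_grip (a point): grip point on the door handle: upright dark round bar 12 mm thick on the lead panel's outer face, axis 40 mm off it, a stub to the panel at each end. On the bar's axis 112 mm over the table; handle top 139 mm, foot 45 mm. Position: door_fold plus (-52, -54) mm turned by q (cabinet frame), so near the fold
- tray (a joint): travel (m) of the steel tray out of the cabinet along the cabinet's -x: 0 fully home, 0.18 fully out (stop). It stays where left; about 2 N moves it. May start up to 10 mm out, behind the shut door
- tray_grip (a point): grip point on the tray's handle: upright dark round post 14 mm thick in front of the middle of the tray's front wall, axis 21 mm ahead of it. On the axis, 115 mm over the table; post top 139 mm. With the tray home: cabinet x = 29, y = -40 mm, in the strip open from above
- tray_floor (a point): centre of the tray's inner floor, 25 mm over the table; axes as the cabinet's. Inside 180 mm (x) by 242 mm (y), walls 4 mm thick, 22 mm high over the floor. With the tray home: cabinet x = 144, y = -40 mm, under the roof, where it cannot be loaded
- billet1: loose clear green glass billet, a rectangular bar 72 x 34 x 26 mm (own x, y, z) with about 0.16 kg; origin at its centre, so 13 mm above what it lies on. It starts lying flat on the table to the right of the cabinet. All billets are alike; 3 to 5 are present (None: absent)
- billet2: loose clear green glass billet, a rectangular bar 72 x 34 x 26 mm (own x, y, z) with about 0.16 kg; origin at its centre, so 13 mm above what it lies on. It starts lying flat on the table to the right of the cabinet. All billets are alike; 3 to 5 are present (None: absent)
- billet3: loose clear green glass billet, a rectangular bar 72 x 34 x 26 mm (own x, y, z) with about 0.16 kg; origin at its centre, so 13 mm above what it lies on. It starts lying flat on the table to the right of the cabinet. All billets are alike; 3 to 5 are present (None: absent)
- billet4: loose clear green glass billet, a rectangular bar 72 x 34 x 26 mm (own x, y, z) with about 0.16 kg; origin at its centre, so 13 mm above what it lies on. It starts lying flat on the table to the right of the cabinet. All billets are alike; 3 to 5 are present (None: absent)
- billet5: loose clear green glass billet, a rectangular bar 72 x 34 x 26 mm (own x, y, z) with about 0.16 kg; origin at its centre, so 13 mm above what it lies on. It starts lying flat on the table to the right of the cabinet. All billets are alike; 3 to 5 are present (None: absent)
- blank: loose round green glass blank, 68 mm across, 30 mm high, origin under its centre; it lies near the billets and stays where it is

How it is judged:
By the outcome, as a careful person would: the job done as asked, in the order asked, and still so for the second after the job is handed in, with the robot touching nothing.
Of billet1, billet2, billet3, billet4, billet5 only 3 to 5 are there at a start; the rules pass over those that are not, and their reading is None.
At some moment in a run one of billet1, billet2, billet3, billet4, billet5 may be knocked a few centimetres aside while the robot is not near it.
Once in a run the grip may slacken for a moment while it holds something.
It also fails if it takes over 210 s, if anything falls off the work surface, if the arm or the gripper's body presses on something with over 40 N, if the wrist force passes 120 N, or if a joint passes its speed limit or range.

ROBOT

A 7-joint arm with a two-finger parallel gripper is mounted at the origin on the work surface. World frame = base frame: x ahead of the robot, y to its left, z up, the work surface at z = 0. Lengths are in mm, angles in rad, forces in N, time in s.
With the tool pointing down it reaches from about 400 to 925 mm from the base axis. Payload 5.6 kg.
Tool frame: the origin (TCP) lies midway between the tips of the shut fingers; the grasp point (between the pads) lies 19 mm behind it (arm.grip_point_offset is the distance from the TCP to the grasp point, in mm); z points along the fingers, y is the line along which they close (so a half turn about z gives the same grasp; the last joint's range is limited). The gripper opens to 85 mm and grips with 20 to 120 N. Pads are 22 mm wide; open, the fingers measure 114 mm over their backs; the gripper's body (76 mm by 85 mm) begins 54 mm behind the grasp point. The pads swing forward as they close: fully open they stand 13 mm farther back than shut.
Start: joints at [1.198, 0.468, -0.012, 1.603, 0.006, 1.071, -0.056], TCP at [210.464, -614.99, 231.29] pointing down, gripper open.
Joint ranges: [-2.53, 2.53], [-0.31, 2.02], [-1.57, 1.55], [0.28, 2.44], [-1.29, 4.43], [0.15, 1.84], [-2.92, 2.92]. Speed limits (rad/s): [2.57, 2.57, 3.14, 3.14, 3.14, 3.14, 3.14].

INTERFACE

Orientations are given as a rotation vector (axis times angle).
In Python, from bench import arm gives the robot as it stands.
- The arm moves only by the tool jog_arm, never from a script. Its argument "plan" is a list of rows, each a list of 7 numbers: the shift along the world's x, y, z in mm, then the turn, a rotation vector about the world's x, y, z in rad, then the opening, from 0 (shut) to 1 (fully open). A call has 1 to 12 rows; each row is the pose to reach, as a shift and turn from the pose commanded when the call began; what a row does not reach only later rows make up. A row lasts 1/8 s, in which the tool goes at most 62.5 mm and 10.7 degrees, less where a joint would pass 70% of its speed; a pose out of reach is approached as far as the arm can. A call with a gripper value outside its range is refused whole. The fingers move at their own pace and stop on an object; "newtons" is the grip in N (left out, the last holds). Time passes only in rows, so rows that repeat a pose let the fingers close. It gives the time, the measured TCP pose, the force, the opening and the grip force at its end, in the units of the state.
- arm.get_obs(): the state, without advancing time (a new reading comes with each control period).
- arm.grab_frame(name): name is "scene" or "top" or "wrist"; returns (picture, depth): 384x512x3 uint8, red, green, blue; 384x512 float32, mm along the optical axis (not along the pixel's ray), 0 where there is no reading.
- arm.camera_params(name): a dict with "mtx" (3x3 intrinsics, pixels), "D" ([k1, k2, p1, p2, k3] as OpenCV has them; the pictures are not rectified), "position" and "rotation" of the camera in the world; the wrist camera has in their place "T_tool_cam" (4x4, takes a point from camera to tool coordinates, whose origin is the TCP and whose axes are the flange's). Camera axes: x right, y up, looking along -z (the intrinsics and any distortion apply to the point x, -y, -z); pixel columns grow to the right and rows downward; lengths in mm; the calibration is good to about 2 mm. A picture is of the moment at which its call begins: read the wrist's pose just before it. camera_params takes no time and is no camera call.
- arm.finish_job(): hands the job in; it is judged then, once.
The state is a dict: "t": time; "joint_pos": joint angles; "qd": joint speeds; "joint_torque": joint torques, N m; "tcp_pos": TCP position; "tcp_rot": TCP orientation; "ft_force": force on the tool from outside, world axes, zero at the start; "torque": the same for the moment, N m; "grip_width": finger opening in mm; "gripper_force": force on a finger pad.
Only numpy, scipy, OpenCV 4.12 (cv2) and the standard library are available. Lean on these libraries where they do the work, as an engineer would, in place of code of your own. Each camera call takes 0.05 s, during which the arm holds its last target. There are 200 camera calls.

## Working session

There is one attempt and no reset: what is moved stays moved. The work goes in short steps, Python scripts to look and compute and a tool call to move; the robot and the scene stay as the last step left them, time stands still between calls to the robot, and variables do not carry over. Pictures are saved under pics/ and viewed, at most 14 in all, crops included, and the job is handed in when it is done.

Besides the shell and the picture viewer there is one more tool, called after "Request:" as name([rows], argument=value, ...), one row to a line, values as JSON. jog_arm: Moves the arm, as the interface text tells. Its arguments: {"type":"object","properties":{"plan":{"type":"array"},"newtons":{"type":"number"}},"required":["plan"]}

```bash
mkdir -p pics; ls
cat > h.py <<'E'
import numpy as np,cv2
from scipy.spatial.transform import Rotation as R
from bench import arm
def snap(name,tag):
    o=arm.get_obs(); p,d=arm.grab_frame(name); np.savez(f'pics/{tag}.npz',p=p,d=d,tp=o['tcp_pos'],tr=o['tcp_rot'])
    cv2.imwrite(f'pics/{tag}.png',cv2.cvtColor(p,cv2.COLOR_RGB2BGR)); return p,d
def campose(name,z):
    c=arm.camera_params(name)
    if name=='wrist':
        T=np.eye(4);T[:3,:3]=R.from_rotvec(z['tr']).as_matrix();T[:3,3]=z['tp'];T=T@np.array(c['T_tool_cam']);return c,T[:3,:3],T[:3,3]
    r=np.array(c['rotation']); 
    if r.shape!=(3,3): r=R.from_rotvec(r).as_matrix()
    return c,r,np.array(c['position'])
def rays(name,z,uv):
    c,r,t=campose(name,z)
    n=cv2.undistortPoints(np.array(uv,float).reshape(-1,1,2),np.array(c['mtx']),np.array(c['D'],float)).reshape(-1,2)
    return t,np.c_[n[:,0],-n[:,1],-np.ones(len(n))]@r.T
def atz(name,tag,uv,h):
    z=np.load(f'pics/{tag}.npz');t,d=rays(name,z,uv); return t+d*((h-t[2])/d[:,2])[:,None]
def dep(name,tag,uv):
    z=np.load(f'pics/{tag}.npz');t,d=rays(name,z,uv); return t+d*np.array([z['d'][int(round(v)),int(round(u))] for u,v in uv])[:,None]
def proj(name,tag,P):
    z=np.load(f'pics/{tag}.npz');c,r,t=campose(name,z); q=(np.atleast_2d(P)-t)@r
    q=q*[1,-1,-1]
    return cv2.projectPoints(q,np.zeros(3),np.zeros(3),np.array(c['mtx']),np.array(c['D'],float))[0].reshape(-1,2)
E
python3 - <<'E'
from h import *
snap('top','top0');snap('scene','sc0')
for n in('top','scene','wrist'):print(n,arm.camera_params(n))
print(arm.get_obs())
a=cv2.imread('pics/top0.png');cv2.imwrite('pics/top0b.png',cv2.resize(a,(800,600),interpolation=cv2.INTER_CUBIC))
E
```

```text
pics
top {'mtx': array([[355.11539307,   0.        , 259.53485075],
       [  0.        , 355.11539307, 185.11154947],
       [  0.        ,   0.        ,   1.        ]]), 'D': array([-0.09190466,  0.        ,  0.        ,  0.        ,  0.        ]), 'position': array([ 460.91876904,  -36.71138495, 1099.6507441 ]), 'rotation': array([ 0.11732396, -0.12662641, -1.53883082])}
scene {'mtx': array([[378.41193061,   0.        , 256.05122253],
       [  0.        , 378.41193061, 193.96538843],
       [  0.        ,   0.        ,   1.        ]]), 'D': array([-0.03089295,  0.        ,  0.        ,  0.        ,  0.        ]), 'position': array([948.36869835, 565.98513512, 928.09612744]), 'rotation': array([0.22135276, 0.90915447, 2.47363733])}
wrist {'mtx': array([[287.65491115,   0.        , 256.4755138 ],
       [  0.        , 287.65491115, 192.26659702],
       [  0.        ,   0.        ,   1.        ]]), 'D': array([-0.04065949,  0.        ,  0.        ,  0.        ,  0.        ]), 'T_tool_cam': array([[ 1.89349355e-03,  9.63284465e-01,  2.68476170e-01,
         6.79326168e+01],
       [
[... 252 characters left out ...]
': 0.1, 'joint_pos': array([ 1.19800111,  0.46826443, -0.01164424,  1.60353881,  0.00599277,
        1.07134732, -0.0562992 ]), 'qd': array([ 0.00082304, -0.0018604 ,  0.00066256, -0.00361343, -0.00061747,
        0.00026198, -0.00084098]), 'joint_torque': array([ 7.96407621e-04, -5.33512330e+01,  2.15964310e-02, -2.51963085e+01,
        1.15180996e-02,  4.30605869e-03, -2.02652478e-05]), 'tcp_pos': array([ 210.30835164, -614.52113377,  230.44657167]), 'tcp_rot': array([-3.09751961e+00, -5.15406077e-01,  5.26063830e-04]), 'ft_force': array([-0.05018256, -0.40212326,  0.07711933]), 'torque': array([ 0.07457593,  0.03427551, -0.00156841]), 'gripper_force': 0.0, 'grip_width': 85.41375453599521}
```

View pics/top0b.png

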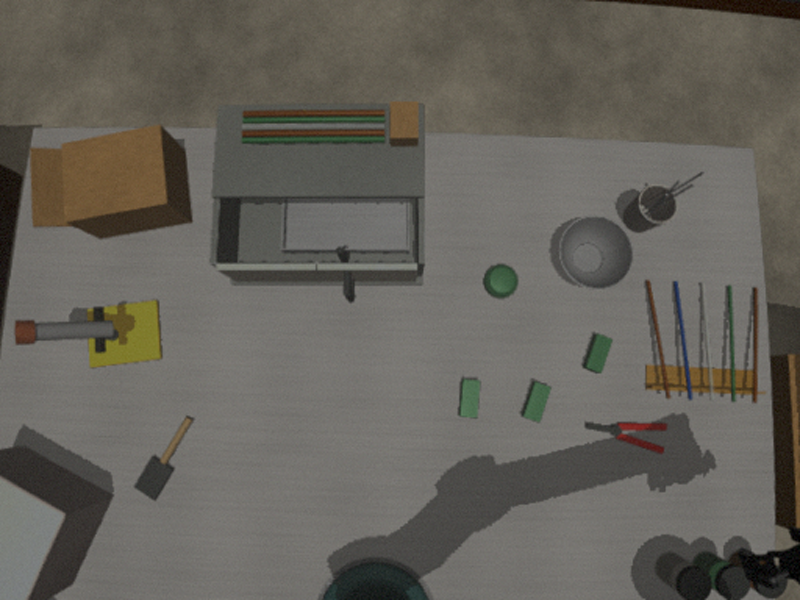

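View pics/sc0.png

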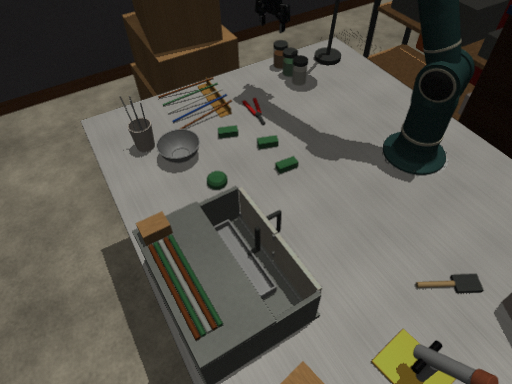

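Run:
```python
from h import *
np.set_printoptions(precision=1,suppress=True)
s=1/1.5625
f=lambda L:[(a*s,b*s) for a,b in L]
print('roof',atz('top','top0',f([(217,104),(424,104),(425,197),(213,197)]),152))
print('front corners',atz('top','top0',f([(212,265),(424,264)]),152), dep('top','top0',f([(214,262),(421,262)])))
print('door top outer/inner',atz('top','top0',f([(218,268),(416,268),(218,264),(416,264)]),140))
print('post',dep('top','top0',f([(341,250)])),'z139',atz('top','top0',f([(341,250),(347,272),(350,298)]),139))
z=np.load('pics/top0.npz');p=z['p'].astype(int)
m=((p[...,1]>p[...,0]*1.25)&(p[...,1]>p[...,2]*1.15)&(p[...,1]>50)).astype(np.uint8)
n,l,st,c=cv2.connectedComponentsWithStats(m)
for i in range(1,n):
    if st[i,4]>60:
        ys,xs=np.nonzero(l==i); P=dep('top','top0',list(zip(xs,ys)));P=P[(P[:,2]>15)&(P[:,2]<60)]
        if len(P)>30:
            r=cv2.minAreaRect(P[:,:2].astype(np.float32));print(c[i]/s,st[i,4],np.median(P[:,2]),r)
a=cv2.imread('pics/top0.png')[110:200,130:280];cv2.imwrite('pics/c0.png',cv2.resize(a,None,fx=5,fy=5,interpolation=cv2.INTER_CUBIC))
```

```text
roof [[948.7 320.4 152. ]
 [956.9 -64.7 152. ]
 [777.2 -70.3 152. ]
 [767.5 310.  152. ]]
front corners [[643.1 300.7 152. ]
 [655.4 -71.2 152. ]] [[651.  302.  139.5]
 [661.9 -66.3 137.1]]
door top outer/inner [[640.3 293.6 140. ]
 [650.3 -57.7 140. ]
 [647.5 294.2 140. ]
 [657.4 -57.5 140. ]]
post [[679.2  76.1 138.3]] z139 [[679.1  76.1 139. ]
 [639.7  63.6 139. ]
 [593.7  56.3 139. ]]
[500.4 280.4] 325 26.229112091607703 ((653.8378295898438, -228.1053466796875), (60.12506866455078, 62.201019287109375), 4.532325267791748)
[731. 340.] 122 27.615989263777124 ((526.0445556640625, -697.737060546875), (8.183157920837402, 199.09278869628906), 84.64940643310547)
[598.2 352.7] 247 24.378991219673935 ((515.4756469726562, -421.95416259765625), (33.206356048583984, 71.02782440185547), 70.65616607666016)
[468.9 397.8] 262 24.893852701176456 ((423.5440979003906, -168.18276977539062), (32.969478607177734, 70.39476776123047), 85.81786346435547)
[536.1 401. ] 261 24.881815205898306 ((419.83746337890625, -297.97113037109375), (33.630859375, 70.25112915039062), 71.891845703125)
```

View pics/c0.png

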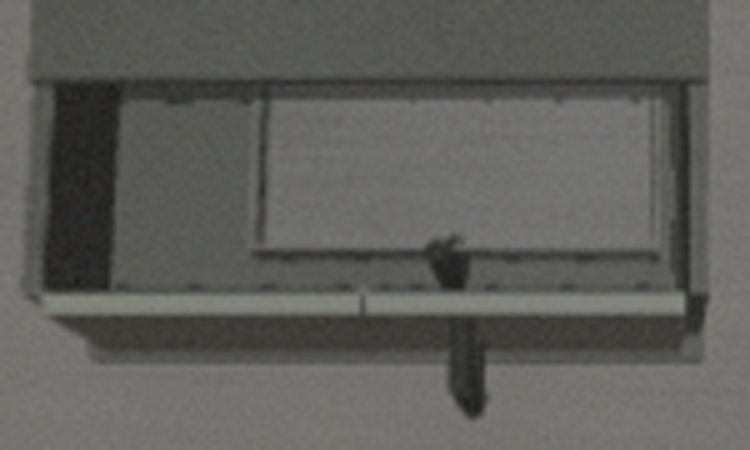

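Request:
jog_arm([
  [350,677,40,0,0,-0.3,1],
  [350,677,40,0,0,-0.3,1],
  [350,677,40,0,0,-0.3,1],
  [350,677,40,0,0,-0.3,1],
  [350,677,40,0,0,-0.3,1],
  [350,677,40,0,0,-0.3,1],
  [350,677,40,0,0,-0.3,1],
  [350,677,40,0,0,-0.3,1],
  [350,677,40,0,0,-0.3,1],
  [350,677,40,0,0,-0.3,1],
  [350,677,40,0,0,-0.3,1],
  [350,677,40,0,0,-0.3,1],
])

```text
t: 1.6
tcp_pos: [555.0, 51.9, 270.5]
tcp_rot: [3.141, 0.046, -0.0]
ft_force: [1.3, -1.3, -0.1]
grip_width: 85.6
gripper_force: 0.0
```

Request:
jog_arm([
  [0,0,0,0,0,0,1],
  [0,0,0,0,0,0,1],
])

```text
t: 1.85
tcp_pos: [553.9, 49.8, 269.9]
tcp_rot: [3.141, 0.047, -0.002]
ft_force: [-0.0, -0.7, 0.3]
grip_width: 85.3
gripper_force: 0.0
```

Run:
```python
from h import *
snap('wrist','w1')
a=cv2.imread('pics/w1.png');cv2.imwrite('pics/w1b.png',cv2.resize(a,(800,600),interpolation=cv2.INTER_CUBIC))
```

```text
(no output)
```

View pics/w1b.png

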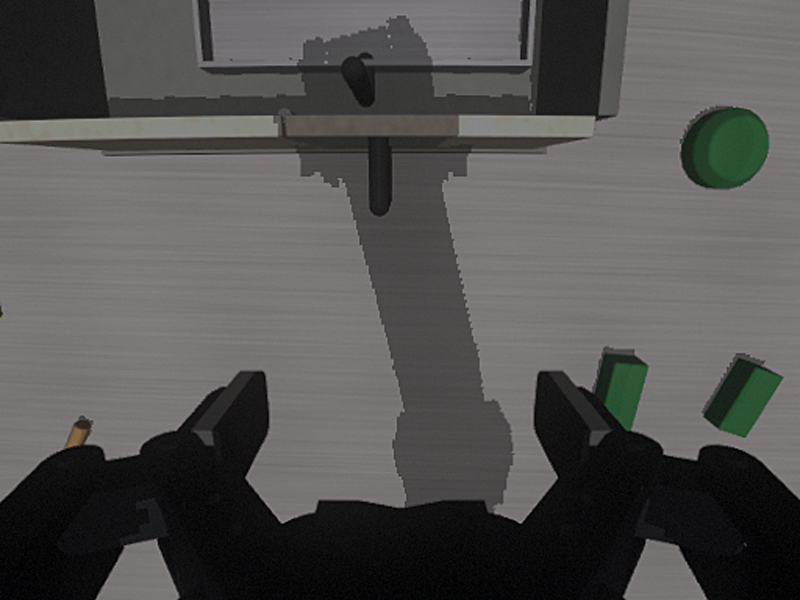

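Run:
```python
from h import *
np.set_printoptions(precision=1,suppress=True)
s=1/1.5625
f=lambda L:[(a*s,b*s) for a,b in L]
print('bar z139',atz('wrist','w1',f([(380,203),(380,212)]),139),dep('wrist','w1',f([(380,203)])))
print('door in L,fold,R',atz('wrist','w1',f([(2,122),(282,115),(595,117)]),140))
print('post',atz('wrist','w1',f([(354,64)]),139),dep('wrist','w1',f([(354,66)])))
print('wall',atz('wrist','w1',f([(200,65),(530,65)]),47))
```

```text
bar z139 [[605.5  63.1 139. ]
 [600.2  63.  139. ]] [[605.5  63.1 139.3]]
door in L,fold,R [[647.4 286.9 140. ]
 [653.3 119.9 140. ]
 [658.4 -58.9 140. ]]
post [[681.3  79.2 139. ]] [[680.2  79.1 139.5]]
wall [[698.1 204.1  47. ]
 [705.2 -42.7  47. ]]
```

Request:
jog_arm([
  [48.6,14,-30,0,0,0,0.6],
  [48.6,14,-70,0,0,0,0.6],
  [48.6,14,-120,0,0,0,0.6],
  [48.6,14,-160,0,0,0,0.6],
  [48.6,14,-177,0,0,0,0.6],
  [48.6,14,-177,0,0,0,0.6],
  [48.6,14,-177,0,0,0,0],
  [48.6,14,-177,0,0,0,0],
  [48.6,14,-177,0,0,0,0],
  [48.6,14,-177,0,0,0,0],
  [48.6,14,-177,0,0,0,0],
], newtons=60)

```text
t: 3.28
tcp_pos: [604.0, 64.8, 95.4]
tcp_rot: [-3.141, -0.047, -0.004]
ft_force: [-1.8, -0.0, 6.4]
grip_width: 10.9
gripper_force: 58.4
```

Run:
```python
import numpy as np
from math import *
psi=.0285
def H(q):
    x=-180*sin(q)+cos(q)*-52+sin(q)*54; y=180-180*cos(q)-52*sin(q)-54*cos(q)
    return np.array([x*cos(psi)-y*sin(psi), x*sin(psi)+y*cos(psi)])
for q in np.arange(0,1.5,.145): print(round(q,3),(H(q)-H(0)).round(1))
```

```text
0.0 [0. 0.]
0.145 [-17.5  -5.6]
0.29 [-33.7  -6.1]
0.435 [-48.2  -1.5]
0.58 [-60.8   8. ]
0.725 [-71.1  22.3]
0.87 [-79.   41.1]
1.015 [-84.3  64. ]
1.16 [-86.9  90.4]
1.305 [-86.7 119.9]
1.45 [-83.7 151.9]
```

Request:
jog_arm([
  [-9,-3,0,0,0,0.07,0],
  [-17.5,-5.6,0,0,0,0.145,0],
  [-26,-6,0,0,0,0.22,0],
  [-33.7,-6.1,0,0,0,0.29,0],
  [-41,-4.5,0,0,0,0.36,0],
  [-48.2,-1.5,0,0,0,0.435,0],
  [-55,3,0,0,0,0.51,0],
  [-60.8,8,0,0,0,0.58,0],
  [-66,15,0,0,0,0.65,0],
  [-71.1,22.3,0,0,0,0.725,0],
  [-71.1,22.3,0,0,0,0.725,0],
])

```text
t: 4.65
tcp_pos: [532.8, 87.2, 95.3]
tcp_rot: [2.919, 1.159, 0.004]
ft_force: [-2.1, 0.2, 8.6]
grip_width: 10.5
gripper_force: 59.2
```

Request:
jog_arm([
  [-4,9,0,0,0,0.07,0],
  [-7.9,18.8,0,0,0,0.145,0],
  [-11,30,0,0,0,0.22,0],
  [-13.2,41.7,0,0,0,0.29,0],
  [-15,55,0,0,0,0.365,0],
  [-15.8,68.1,0,0,0,0.435,0],
  [-16,82,0,0,0,0.505,0],
  [-15.6,97.6,0,0,0,0.58,0],
  [-14.5,113,0,0,0,0.65,0],
  [-12.8,128,0,0,0,0.715,0],
  [-12.8,128,0,0,0,0.715,0],
])

```text
t: 6.02
tcp_pos: [519.8, 216.5, 95.4]
tcp_rot: [2.328, 2.108, 0.004]
ft_force: [-2.3, 0.6, 8.8]
grip_width: 10.8
gripper_force: 58.3
```

Request:
jog_arm([
  [0,0,0,0,0,0,0.6],
  [0,0,0,0,0,0,0.6],
  [0,0,40,0,0,0,0.6],
  [0,0,90,0,0,-0.15,0.6],
  [30,-20,130,0,0,-0.33,0.6],
  [70,-60,130,0,0,-0.51,0.6],
  [110,-100,130,0,0,-0.69,0.6],
  [161,-137.3,130,0,0,-0.87,0.6],
  [161,-137.3,130,0,0,-1.05,0.6],
  [161,-137.3,130,0,0,-1.23,0.6],
  [161,-137.3,130,0,0,-1.41,0.6],
  [161,-137.3,130,0,0,-1.44,0.6],
])

```text
t: 7.52
tcp_pos: [680.0, 77.1, 223.3]
tcp_rot: [3.141, 0.047, -0.001]
ft_force: [1.0, 0.2, 0.3]
grip_width: 51.5
gripper_force: 0.0
```

Run:
```python
from h import *
print(arm.get_obs()['tcp_pos'],arm.get_obs()['tcp_rot'],arm.get_obs()['joint_pos'])
snap('top','top1')
a=cv2.imread('pics/top1.png')[80:280,120:400];cv2.imwrite('pics/top1b.png',cv2.resize(a,None,fx=2.8,fy=2.8,interpolation=cv2.INTER_CUBIC))
```

```text
[679.97649936  77.06819851 223.33964839] [ 3.14063924e+00  4.68564799e-02 -6.85537634e-04] [ 0.10458055  0.57271542 -0.39414543  1.4961621   0.23387822  1.11991259
 -1.87621003]
```

View pics/top1b.png

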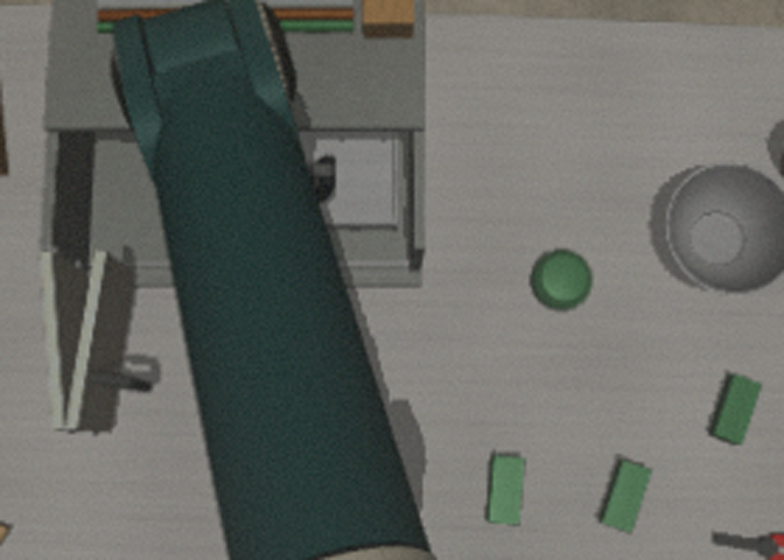

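Request:
jog_arm([
  [0.7,2.1,-40,0,0,0,0.6],
  [0.7,2.1,-80,0,0,0,0.6],
  [0.7,2.1,-110,0,0,0,0.6],
  [0.7,2.1,-127,0,0,0,0.6],
  [0.7,2.1,-127,0,0,0,0.6],
  [0.7,2.1,-127,0,0,0,0],
  [0.7,2.1,-127,0,0,0,0],
  [0.7,2.1,-127,0,0,0,0],
  [0.7,2.1,-127,0,0,0,0],
])

```text
t: 8.7
tcp_pos: [681.8, 81.1, 98.4]
tcp_rot: [-3.139, -0.048, -0.005]
ft_force: [0.0, 2.6, 6.1]
grip_width: 12.2
gripper_force: 58.6
```

Request:
jog_arm([
  [-10,-0.3,0,0,0,0,0],
  [-26,-0.7,0,0,0,0,0],
  [-43,-1.2,0,0,0,0,0],
  [-60,-1.7,0,0,0,0,0],
  [-78,-2.2,0,0,0,0,0],
  [-96,-2.7,0,0,0,0,0],
  [-114,-3.3,0,0,0,0,0],
  [-132,-3.8,0,0,0,0,0],
  [-150,-4.3,0,0,0,0,0],
  [-166,-4.7,0,0,0,0,0],
  [-179,-5.1,0,0,0,0,0],
  [-179,-5.1,0,0,0,0,0],
])

```text
t: 10.2
tcp_pos: [506.0, 75.9, 98.4]
tcp_rot: [-3.138, -0.048, -0.017]
ft_force: [9.1, 5.3, 0.1]
grip_width: 12.3
gripper_force: 61.6
```

Request:
jog_arm([
  [0,0,0,0,0,0,0.6],
  [0,0,0,0,0,0,0.6],
  [0,0,50,0,0,0,0.6],
  [0,0,105,0,0,0,0.6],
  [-10,-40,150,0,0,-0.05,0.7],
  [-25,-90,160,0,0,-0.1,0.7],
  [-40,-150,160,0,0,-0.15,0.7],
  [-60,-210,160,0,0,-0.15,0.7],
  [-75,-270,160,0,0,-0.15,0.7],
  [-86,-306,160,0,0,-0.15,0.7],
  [-86,-306,160,0,0,-0.15,0.7],
])

```text
t: 11.58
tcp_pos: [413.7, -234.8, 256.1]
tcp_rot: [3.135, -0.2, -0.003]
ft_force: [0.5, 0.6, -0.4]
grip_width: 59.8
gripper_force: 0.0
```

```bash
cat >> h.py <<'E'
def billets(name,tag,zmin=15,zmax=60):
    z=np.load(f'pics/{tag}.npz');p=z['p'].astype(int)
    m=((p[...,1]>p[...,0]*1.25)&(p[...,1]>p[...,2]*1.15)&(p[...,1]>35)).astype(np.uint8)
    m=cv2.morphologyEx(m,cv2.MORPH_OPEN,np.ones((3,3)))
    n,l,st,c=cv2.connectedComponentsWithStats(m)
    for i in range(1,n):
        if st[i,4]<80: continue
        ys,xs=np.nonzero(l==i);P=dep(name,tag,list(zip(xs,ys)));P=P[(P[:,2]>zmin)&(P[:,2]<zmax)]
        if len(P)<60: continue
        top=np.percentile(P[:,2],90);T=P[abs(P[:,2]-top)<4]
        r=cv2.minAreaRect(T[:,:2].astype(np.float32));(w,h),a=r[1],r[2]
        if w<h:a-=90
        print(np.round(c[i]),'ctr',np.round(r[0],1),'top',round(top,1),'size',round(w),round(h),'long yaw',round(np.radians((a+90)%180-90),3))
E
python3 - <<'E'
from h import *
np.set_printoptions(precision=1,suppress=True)
print(arm.get_obs()['tcp_pos'],arm.get_obs()['tcp_rot'])
snap('wrist','w2');snap('top','top2')
billets('wrist','w2');billets('top','top2')
a=cv2.imread('pics/top2.png')[80:280,120:400];cv2.imwrite('pics/top2b.png',cv2.resize(a,None,fx=2.8,fy=2.8,interpolation=cv2.INTER_CUBIC))
E
```

```text
[ 413.7 -234.8  256.1] [ 3.1 -0.2 -0. ]
[397.  65.] ctr [ 515.4 -422. ] top 27.2 size 34 71 long yaw -0.349
[304. 154.] ctr [ 419.4 -299.4] top 27.2 size 34 71 long yaw -0.32
[205. 164.] ctr [ 423. -169.] top 27.2 size 34 71 long yaw -0.072
[320. 180.] ctr [ 653.4 -230. ] top 29.4 size 54 52 long yaw 1.151
[383. 226.] ctr [ 514.6 -420.8] top 27.2 size 32 70 long yaw -0.352
[300. 254.] ctr [ 423.8 -169.1] top 27.6 size 68 33 long yaw 0.004
```

View pics/top2b.png

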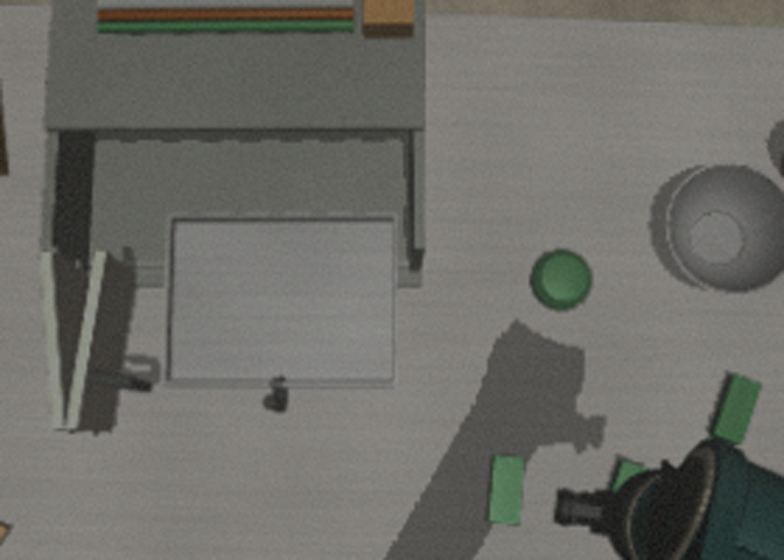

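Request:
jog_arm([
  [9.3,65.8,-50,0,0,0.055,0.7],
  [9.3,65.8,-100,0,0,0.055,0.7],
  [9.3,65.8,-150,0,0,0.055,0.7],
  [9.3,65.8,-200,0,0,0.055,0.7],
  [9.3,65.8,-235,0,0,0.055,0.7],
  [9.3,65.8,-253,0,0,0.055,0.7],
  [9.3,65.8,-253,0,0,0.055,0.7],
])

```text
t: 12.55
tcp_pos: [424.4, -163.8, 2.5]
tcp_rot: [-3.138, 0.098, 0.005]
ft_force: [-0.0, -0.5, -0.2]
grip_width: 59.8
gripper_force: 0.0
```

Request:
jog_arm([
  [0,0,0,0,0,0,0.2],
  [0,0,0,0,0,0,0.2],
  [0,0,0,0,0,0,0.2],
  [0,0,0,0,0,0,0.2],
  [0,0,20,0,0,0,0.2],
  [0,0,20,0,0,0,0.2],
], newtons=60)

```text
t: 13.3
tcp_pos: [426.2, -166.3, 24.9]
tcp_rot: [3.139, -0.103, 0.005]
ft_force: [0.3, -0.4, -1.4]
grip_width: 32.7
gripper_force: 60.1
```

Request:
jog_arm([
  [0,0,60,0,0,0,0.2],
  [0,0,120,0,0,0,0.2],
  [30,30,165,0,0,0.05,0.2],
  [75,68,175,0,0,0.095,0.2],
  [120,108,175,0,0,0.095,0.2],
  [160,145,175,0,0,0.095,0.2],
  [194,175,175,0,0,0.095,0.2],
  [194,175,150,0,0,0.095,0.2],
  [194,175,110,0,0,0.095,0.2],
  [194,175,70,0,0,0.095,0.2],
  [194,175,40,0,0,0.095,0.2],
  [194,175,40,0,0,0.095,0.2],
])

```text
t: 14.8
tcp_pos: [616.5, 8.8, 60.3]
tcp_rot: [3.141, 0.047, -0.01]
ft_force: [0.4, 0.3, -1.1]
grip_width: 32.7
gripper_force: 60.7
```

Request:
jog_arm([
  [3,0,-12,0,0,0,0.2],
  [3,0,-22,0,0,0,0.2],
  [3,0,-29,0,0,0,0.2],
  [3,0,-31,0,0,0,0.2],
  [3,0,-31,0,0,0,0.2],
])

```text
t: 15.42
tcp_pos: [622.2, 9.1, 32.7]
tcp_rot: [3.141, 0.047, 0.0]
ft_force: [0.1, 0.3, -1.8]
grip_width: 32.9
gripper_force: 60.7
```

Request:
jog_arm([
  [0,0,-2,0,0,0,0.2],
  [0,0,-4,0,0,0,0.2],
  [0,0,-4,0,0,0,0.2],
])

```text
t: 15.8
tcp_pos: [623.4, 9.2, 30.0]
tcp_rot: [3.141, 0.047, 0.004]
ft_force: [-0.9, 0.4, 6.1]
grip_width: 32.8
gripper_force: 61.5
```

Request:
jog_arm([
  [0,0,0,0,0,0,0.58],
  [0,0,0,0,0,0,0.58],
  [0,0,50,0,0,0,0.58],
  [0,0,110,0,0,0,0.58],
  [-20,-30,160,0,0,-0.1,0.6],
  [-55,-82,170,0,0,-0.2,0.7],
  [-90,-135,170,0,0,-0.35,0.7],
  [-125,-188,170,0,0,-0.35,0.7],
  [-160,-240,170,0,0,-0.35,0.7],
  [-195,-293,170,0,0,-0.35,0.7],
  [-204,-308,170,0,0,-0.35,0.7],
  [-204,-308,170,0,0,-0.35,0.7],
])

```text
t: 17.3
tcp_pos: [416.8, -300.4, 198.5]
tcp_rot: [3.1, -0.507, -0.001]
ft_force: [0.1, 0.7, 0.3]
grip_width: 60.1
gripper_force: 0.0
```

Run:
```python
from h import *
np.set_printoptions(precision=1,suppress=True)
print(arm.get_obs()['tcp_pos'],arm.get_obs()['tcp_rot'])
snap('wrist','w3');snap('top','top3')
billets('wrist','w3');print();billets('top','top3')
```

```text
[ 416.8 -300.4  198.5] [ 3.1 -0.5 -0. ]
[120.   6.] ctr [ 627.9 -219.5] top 25.4 size 39 7 long yaw 1.215
[339.  47.] ctr [ 515.3 -421.9] top 27.1 size 34 72 long yaw -0.342
[254. 172.] ctr [ 419.4 -299.4] top 27.1 size 33 70 long yaw -0.318

[320. 180.] ctr [ 654.6 -228.9] top 29.8 size 51 54 long yaw -0.25
[243. 187.] ctr [620.5   8.6] top 52.2 size 70 30 long yaw 0.035
[383. 226.] ctr [ 515.4 -421.4] top 27.4 size 32 69 long yaw -0.341
[341. 259.] ctr [ 420.  -297.6] top 27.1 size 34 70 long yaw -0.313
```

Request:
jog_arm([
  [2,1,-50,0,0,0,0.7],
  [2,1,-105,0,0,0,0.7],
  [2,1,-155,0,0,0,0.7],
  [2,1,-185,0,0,0,0.7],
  [2,1,-197,0,0,0,0.7],
  [2,1,-197,0,0,0,0.7],
])

```text
t: 18.15
tcp_pos: [420.8, -296.8, 1.4]
tcp_rot: [-3.101, 0.498, 0.001]
ft_force: [0.0, -0.5, 0.4]
grip_width: 59.8
gripper_force: 0.0
```

Request:
jog_arm([
  [0,0,0,0,0,0,0.2],
  [0,0,0,0,0,0,0.2],
  [0,0,0,0,0,0,0.2],
  [0,0,0,0,0,0,0.2],
  [0,0,20,0,0,0,0.2],
  [0,0,20,0,0,0,0.2],
])

```text
t: 18.9
tcp_pos: [421.1, -298.7, 23.1]
tcp_rot: [3.1, -0.501, 0.005]
ft_force: [0.4, -0.5, -1.3]
grip_width: 33.0
gripper_force: 60.0
```

Request:
jog_arm([
  [0,0,60,0,0,0,0.2],
  [5,10,120,0,0,0,0.2],
  [30,60,175,0,0,0.1,0.2],
  [58,112,175,0,0,0.2,0.2],
  [86,165,175,0,0,0.3,0.2],
  [114,218,175,0,0,0.35,0.2],
  [142,271,175,0,0,0.35,0.2],
  [170,324,175,0,0,0.35,0.2],
  [197,378,170,0,0,0.35,0.2],
  [198,380,140,0,0,0.35,0.2],
  [198,380,90,0,0,0.35,0.2],
  [198,380,50,0,0,0.35,0.2],
])

```text
t: 20.4
tcp_pos: [617.2, 81.9, 69.0]
tcp_rot: [3.141, 0.047, -0.003]
ft_force: [-0.6, 0.3, -1.4]
grip_width: 33.0
gripper_force: 60.3
```

Request:
jog_arm([
  [0,0,-15,0,0,0,0.2],
  [0,0,-28,0,0,0,0.2],
  [0,0,-36,0,0,0,0.2],
  [0,0,-40,0,0,0,0.2],
  [0,0,-42,0,0,0,0.2],
  [0,0,-42,0,0,0,0.2],
])

```text
t: 21.15
tcp_pos: [618.4, 82.1, 30.1]
tcp_rot: [-3.141, -0.047, -0.001]
ft_force: [0.6, 0.3, -0.6]
grip_width: 32.9
gripper_force: 60.3
```

Request:
jog_arm([
  [0,0,-2,0,0,0,0.2],
  [0,0,-2,0,0,0,0.58],
  [0,0,-2,0,0,0,0.58],
  [0,0,50,0,0,0,0.58],
  [0,0,110,0,0,0,0.58],
  [-10,-40,160,0,0,-0.1,0.6],
  [-23,-100,170,0,0,-0.2,0.7],
  [-35,-160,170,0,0,-0.3,0.7],
  [-47,-220,170,0,0,-0.37,0.7],
  [-58,-280,170,0,0,-0.37,0.7],
  [-70,-340,170,0,0,-0.37,0.7],
  [-82,-400,170,0,0,-0.37,0.7],
])

```text
t: 22.65
tcp_pos: [535.6, -319.7, 199.9]
tcp_rot: [3.096, -0.531, 0.001]
ft_force: [0.6, -0.2, -0.7]
grip_width: 59.8
gripper_force: 0.0
```

Request:
jog_arm([
  [-10,-57,0,0,0,0,0.7],
  [-21,-104,0,0,0,0,0.7],
  [-21,-104,0,0,0,0,0.7],
])

```text
t: 23.02
tcp_pos: [512.0, -427.4, 199.1]
tcp_rot: [3.092, -0.544, -0.002]
ft_force: [-0.1, 1.2, -1.0]
grip_width: 59.8
gripper_force: 0.0
```

Run:
```python
from h import *
np.set_printoptions(precision=1,suppress=True)
print(arm.get_obs()['tcp_pos'],arm.get_obs()['tcp_rot'])
snap('wrist','w4');snap('top','top4')
billets('wrist','w4');print();billets('top','top4')
```

```text
[ 512.  -427.4  199.1] [ 3.1 -0.5 -0. ]
[491.  83.] ctr [ 459.2 -691.4] top 37.3 size 8 67 long yaw -0.051
[ 48. 115.] ctr [ 654.5 -230.2] top 29.7 size 56 56 long yaw 1.086
[251. 172.] ctr [ 515.8 -422.5] top 27.1 size 33 70 long yaw -0.34

[320. 179.] ctr [ 654.3 -231.3] top 29.5 size 53 52 long yaw 0.905
[243. 187.] ctr [620.5   8.7] top 51.9 size 70 30 long yaw 0.035
[219. 187.] ctr [616.8  80.4] top 52.0 size 67 30 long yaw 0.044
[383. 226.] ctr [ 515.3 -421.3] top 26.8 size 32 72 long yaw -0.336
```

Request:
jog_arm([
  [3,4,-50,0,0,0,0.7],
  [3,4,-105,0,0,0,0.7],
  [3,4,-155,0,0,0,0.7],
  [3,4,-185,0,0,0,0.7],
  [3,4,-197,0,0,0,0.7],
  [3,4,-197,0,0,0,0.7],
])

```text
t: 23.88
tcp_pos: [518.8, -416.7, 2.6]
tcp_rot: [-3.096, 0.529, 0.0]
ft_force: [1.0, -0.0, 0.8]
grip_width: 60.2
gripper_force: 0.0
```

Request:
jog_arm([
  [0,0,0,0,0,0,0.2],
  [0,0,0,0,0,0,0.2],
  [0,0,0,0,0,0,0.2],
  [0,0,0,0,0,0,0.2],
  [0,0,20,0,0,0,0.2],
  [0,0,20,0,0,0,0.2],
])

```text
t: 24.62
tcp_pos: [519.4, -418.7, 25.0]
tcp_rot: [3.095, -0.532, 0.005]
ft_force: [-0.1, 0.0, -1.8]
grip_width: 32.5
gripper_force: 60.2
```

Request:
jog_arm([
  [0,0,60,0,0,0,0.2],
  [3,10,120,0,0,0,0.2],
  [12,60,175,0,0,0.1,0.2],
  [22,115,175,0,0,0.2,0.2],
  [32,170,175,0,0,0.3,0.2],
  [42,225,175,0,0,0.37,0.2],
  [52,280,175,0,0,0.37,0.2],
  [62,335,175,0,0,0.37,0.2],
  [72,390,175,0,0,0.37,0.2],
  [82,445,175,0,0,0.37,0.2],
  [92,500,175,0,0,0.37,0.2],
  [99,545,175,0,0,0.37,0.2],
])

```text
t: 26.12
tcp_pos: [616.8, 129.7, 197.5]
tcp_rot: [-3.141, -0.049, 0.0]
ft_force: [-0.1, 0.8, -1.7]
grip_width: 32.8
gripper_force: 60.5
```

Request:
jog_arm([
  [0,21,-20,0,0,0,0.2],
  [0,21,-60,0,0,0,0.2],
  [0,21,-100,0,0,0,0.2],
  [0,21,-130,0,0,0,0.2],
  [0,21,-130,0,0,0,0.2],
])

```text
t: 26.75
tcp_pos: [614.9, 147.4, 65.0]
tcp_rot: [3.14, 0.047, -0.009]
ft_force: [0.2, 0.3, -1.5]
grip_width: 32.7
gripper_force: 60.3
```

Request:
jog_arm([
  [0,0,-15,0,0,0,0.2],
  [0,0,-26,0,0,0,0.2],
  [0,0,-33,0,0,0,0.2],
  [0,0,-38,0,0,0,0.2],
  [0,0,-40,0,0,0,0.2],
  [0,0,-40,0,0,0,0.2],
])

```text
t: 27.5
tcp_pos: [619.3, 148.2, 29.9]
tcp_rot: [-3.141, -0.046, -0.007]
ft_force: [0.0, -0.7, 8.2]
grip_width: 32.6
gripper_force: 61.5
```

Request:
jog_arm([
  [0,0,0,0,0,0,0.55],
  [0,0,0,0,0,0,0.55],
  [0,0,50,0,0,0,0.55],
  [0,0,110,0,0,0,0.55],
  [-10,-10,170,0,0,0,0.55],
  [-50,-30,210,0,0,0,0.55],
  [-100,-50,210,0,0,0,0.55],
  [-140,-70,210,0,0,0,0.55],
  [-165,-72,210,0,0,0,0.55],
  [-165,-72,210,0,0,0,0.55],
  [-165,-72,210,0,0,0,0.55],
])

```text
t: 28.88
tcp_pos: [453.1, 76.4, 237.9]
tcp_rot: [-3.141, -0.047, -0.002]
ft_force: [-0.1, 0.7, -0.7]
grip_width: 47.0
gripper_force: 0.0
```

Run:
```python
from h import *
np.set_printoptions(precision=1,suppress=True)
print(arm.get_obs()['tcp_pos'],arm.get_obs()['tcp_rot'])
snap('wrist','w5');billets('wrist','w5')
a=cv2.imread('pics/w5.png');cv2.imwrite('pics/w5b.png',cv2.resize(a,(800,600),interpolation=cv2.INTER_CUBIC))
```

```text
[453.1  76.4 237.9] [-3.1 -0.  -0. ]
[193.  28.] ctr [605.8 147.1] top 52.1 size 52 34 long yaw 0.033
[256.  28.] ctr [608.   81.8] top 52.1 size 51 33 long yaw 0.032
[324.  27.] ctr [611.2   8.7] top 52.1 size 50 34 long yaw 0.03
[503.  19.] ctr [ 643.2 -204.8] top 27.2 size 30 10 long yaw 0.334
```

View pics/w5b.png

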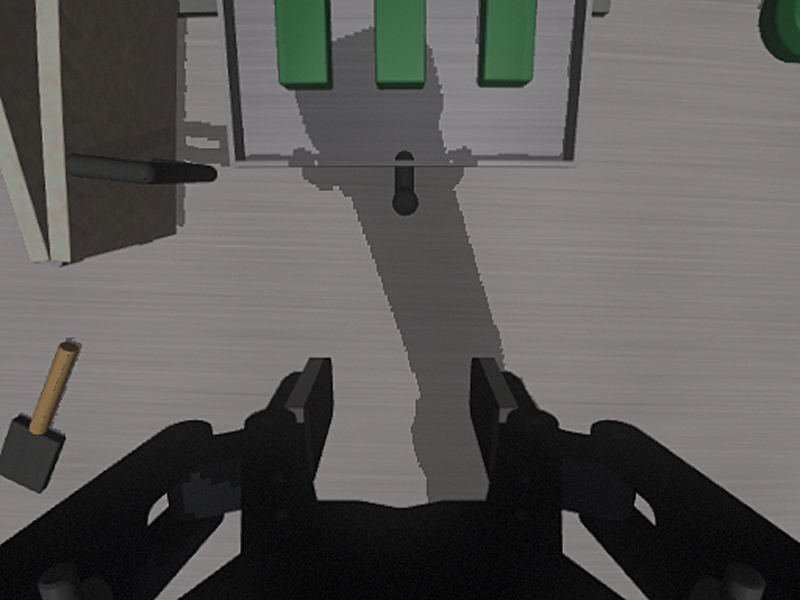

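Run:
```python
from h import *
np.set_printoptions(precision=1,suppress=True)
s=1/1.5625
f=lambda L:[(a*s,b*s) for a,b in L]
print('post',atz('wrist','w5',f([(404,203)]),139),dep('wrist','w5',f([(404,203)])))
print('bar ',atz('wrist','w5',f([(150,172)]),139),dep('wrist','w5',f([(150,172)])))
```

```text
post [[507.3  75.9 139. ]] [[507.4  75.9 139.7]]
bar  [[519.7 209.7 139. ]] [[519.7 211.2 136.3]]
```

Request:
jog_arm([
  [30,0,0,0,0,0,0.55],
  [53,-0.5,-20,0,0,0,0.55],
  [53,-0.5,-70,0,0,0,0.55],
  [53,-0.5,-115,0,0,0,0.55],
  [53,-0.5,-141,0,0,0,0.55],
  [53,-0.5,-141,0,0,0,0.55],
  [53,-0.5,-141,0,0,0,0],
  [53,-0.5,-141,0,0,0,0],
  [53,-0.5,-141,0,0,0,0],
  [53,-0.5,-141,0,0,0,0],
])

```text
t: 30.18
tcp_pos: [506.4, 75.9, 98.0]
tcp_rot: [-3.141, -0.047, -0.005]
ft_force: [0.4, 1.0, 6.4]
grip_width: 12.3
gripper_force: 58.4
```

Request:
jog_arm([
  [10,0.3,0,0,0,0,0],
  [26,0.7,0,0,0,0,0],
  [43,1.2,0,0,0,0,0],
  [60,1.7,0,0,0,0,0],
  [78,2.2,0,0,0,0,0],
  [96,2.7,0,0,0,0,0],
  [114,3.3,0,0,0,0,0],
  [132,3.8,0,0,0,0,0],
  [150,4.3,0,0,0,0,0],
  [164,4.7,0,0,0,0,0],
  [172,4.9,0,0,0,0,0],
  [172,4.9,0,0,0,0,0],
])

```text
t: 31.68
tcp_pos: [678.8, 81.1, 98.1]
tcp_rot: [-3.14, -0.047, -0.006]
ft_force: [1.2, 0.3, 5.6]
grip_width: 12.4
gripper_force: 58.7
```

Not yet home; press gently on.

Request:
jog_arm([
  [2,0,0,0,0,0,0],
  [4,0.1,0,0,0,0,0],
  [6,0.2,0,0,0,0,0],
  [7,0.2,0,0,0,0,0],
  [7,0.2,0,0,0,0,0],
])

```text
t: 32.3
tcp_pos: [683.1, 81.2, 98.1]
tcp_rot: [3.141, 0.047, -0.003]
ft_force: [-5.8, -0.7, 8.8]
grip_width: 12.5
gripper_force: 59.5
```

Request:
jog_arm([
  [3,0,0,0,0,0,0],
  [5,0.1,0,0,0,0,0],
  [5,0.1,0,0,0,0,0],
])

```text
t: 32.67
tcp_pos: [682.9, 81.2, 98.0]
tcp_rot: [3.139, 0.048, -0.02]
ft_force: [-22.6, -1.6, 21.5]
grip_width: 12.7
gripper_force: 60.8
```

Request:
jog_arm([
  [-5,-0.1,0,0,0,0,0],
  [-6,-0.1,0,0,0,0,0.55],
  [-6,-0.1,0,0,0,0,0.55],
  [-6,-0.1,0,0,0,0,0.55],
  [-6,0,50,0,0,0,0.55],
  [-6,0,110,0,0,0,0.55],
  [-20,20,140,0,0,0.18,0.55],
  [-60,50,140,0,0,0.36,0.55],
  [-100,80,140,0,0,0.54,0.55],
  [-140,110,140,0,0,0.72,0.55],
  [-165,133,140,0,0,0.9,0.55],
  [-165,133,140,0,0,1.08,0.55],
])

```text
t: 34.17
tcp_pos: [521.9, 216.6, 237.1]
tcp_rot: [-2.661, -1.67, -0.001]
ft_force: [0.9, -0.4, 0.5]
grip_width: 46.9
gripper_force: 0.0
```

Request:
jog_arm([
  [0,0,0,0,0,0.18,0.55],
  [0,0,0,0,0,0.32,0.55],
  [0,0,0,0,0,0.32,0.55],
  [0,0,0,0,0,0.32,0.55],
])

```text
t: 34.67
tcp_pos: [524.2, 213.7, 236.5]
tcp_rot: [-2.375, -2.056, 0.0]
ft_force: [1.2, -0.5, -0.0]
grip_width: 46.8
gripper_force: 0.0
```

Run:
```python
from h import *
np.set_printoptions(precision=3,suppress=True)
print(arm.get_obs()['tcp_pos'],arm.get_obs()['tcp_rot'])
snap('top','top6');snap('wrist','w6');billets('top','top6')
a=cv2.imread('pics/w6.png');cv2.imwrite('pics/w6b.png',cv2.resize(a,(800,600),interpolation=cv2.INTER_CUBIC))
a=cv2.imread('pics/top6.png')[80:280,120:400];cv2.imwrite('pics/top6b.png',cv2.resize(a,None,fx=2.8,fy=2.8,interpolation=cv2.INTER_CUBIC))
```

```text
[524.222 213.676 236.496] [-2.375 -2.056  0.   ]
[199. 134.] ctr [779.4 152.6] top 51.6 size 47 32 long yaw 0.067
[220. 134.] ctr [781.4  85.1] top 51.3 size 46 31 long yaw 0.045
[244. 134.] ctr [784.8  13. ] top 52.0 size 43 28 long yaw 0.036
[320. 180.] ctr [ 654.5 -230. ] top 29.3 size 52 54 long yaw -0.333
```

View pics/w6b.png

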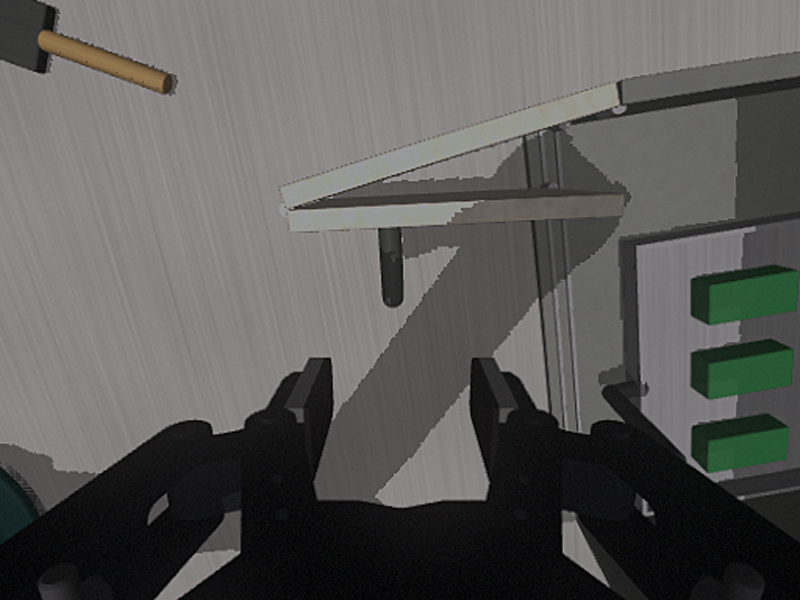

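View pics/top6b.png

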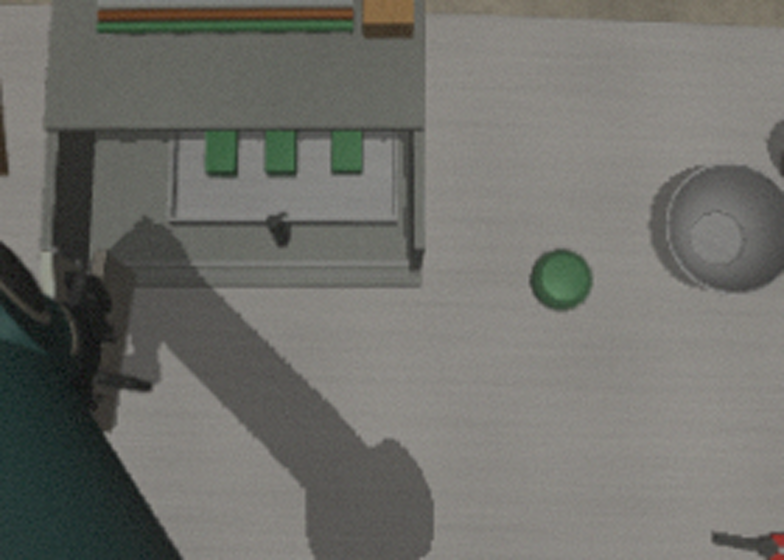

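Run:
```python
from h import *
np.set_printoptions(precision=1,suppress=True)
s=1/1.5625
f=lambda L:[(a*s,b*s) for a,b in L]
print('bar ',atz('wrist','w6',f([(393,297)]),139),dep('wrist','w6',f([(393,297)])))
print('lead panel outer top',atz('wrist','w6',f([(290,230),(623,215)]),140), 'post',atz('top','top6',[(120+278/2.8,80+217/2.8)],139))
```

```text
bar  [[520.6 216.8 139. ]] [[520.6 216.8 138.7]]
lead panel outer top [[471.8 261.3 140. ]
 [648.  244.6 140. ]] post [[686.3  73.5 139. ]]
```

Request:
jog_arm([
  [-3.6,3,-30,0,0,0.05,0.55],
  [-3.6,3,-75,0,0,0.05,0.55],
  [-3.6,3,-115,0,0,0.05,0.55],
  [-3.6,3,-141,0,0,0.05,0.55],
  [-3.6,3,-141,0,0,0.05,0.55],
  [-3.6,3,-141,0,0,0.05,0],
  [-3.6,3,-141,0,0,0.05,0],
  [-3.6,3,-141,0,0,0.05,0],
  [-3.6,3,-141,0,0,0.05,0],
])

```text
t: 35.9
tcp_pos: [519.9, 217.7, 97.1]
tcp_rot: [-2.32, -2.118, -0.001]
ft_force: [-5.1, 0.3, 6.4]
grip_width: 10.7
gripper_force: 58.5
```

Request:
jog_arm([
  [-1.8,-16.5,0,0,0,-0.0725,0],
  [-3,-32,0,0,0,-0.145,0],
  [-3.4,-47.2,0,0,0,-0.2175,0],
  [-3.2,-61.5,0,0,0,-0.29,0],
  [-2.2,-75.2,0,0,0,-0.3625,0],
  [-0.6,-87.9,0,0,0,-0.435,0],
  [1.8,-99.8,0,0,0,-0.5075,0],
  [4.7,-110.8,0,0,0,-0.58,0],
  [8.4,-120.7,0,0,0,-0.6525,0],
  [12.6,-129.6,0,0,0,-0.725,0],
  [12.6,-129.6,0,0,0,-0.725,0],
])

```text
t: 37.28
tcp_pos: [534.4, 86.5, 97.1]
tcp_rot: [2.921, 1.154, 0.004]
ft_force: [-0.5, -0.7, 6.6]
grip_width: 10.8
gripper_force: 60.0
```

Request:
jog_arm([
  [5,-7.5,0,0,0,-0.0725,0],
  [10.3,-14.3,0,0,0,-0.145,0],
  [16.5,-19.5,0,0,0,-0.2175,0],
  [22.9,-23.8,0,0,0,-0.29,0],
  [30,-26.8,0,0,0,-0.3625,0],
  [37.4,-28.4,0,0,0,-0.435,0],
  [45.5,-28.7,0,0,0,-0.5075,0],
  [53.6,-27.9,0,0,0,-0.58,0],
  [62,-25.5,0,0,0,-0.6525,0],
  [69,-22.8,0,0,0,-0.71,0],
  [69,-22.8,0,0,0,-0.71,0],
])

```text
t: 38.65
tcp_pos: [603.8, 64.2, 97.1]
tcp_rot: [3.141, 0.07, 0.006]
ft_force: [0.8, -0.6, 5.7]
grip_width: 10.5
gripper_force: 59.8
```

Press shut gently.

Request:
jog_arm([
  [2,0.7,0,0,0,-0.015,0],
  [4,0.8,0,0,0,-0.015,0],
  [5,0.8,0,0,0,-0.015,0],
  [5,0.8,0,0,0,-0.015,0],
])

```text
t: 39.15
tcp_pos: [605.1, 64.8, 97.0]
tcp_rot: [3.14, 0.048, -0.006]
ft_force: [-10.8, -1.4, 14.2]
grip_width: 10.3
gripper_force: 61.0
```

Request:
jog_arm([
  [-3.5,-0.3,0,0,0,0,0],
  [-3.5,-0.3,0,0,0,0,0.55],
  [-3.5,-0.3,0,0,0,0,0.55],
  [-3.5,-0.3,0,0,0,0,0.55],
  [-3.5,-0.3,50,0,0,0,0.55],
  [-3.5,-0.3,110,0,0,0,0.55],
  [-20,-30,160,0,0,0,0.55],
  [-50,-80,170,0,0,0,0.55],
  [-80,-130,170,0,0,0,0.55],
  [-110,-180,170,0,0,0,0.55],
  [-130,-230,170,0,0,0,0.55],
  [-130,-280,170,0,0,0,0.55],
])

```text
t: 40.65
tcp_pos: [475.6, -216.4, 266.0]
tcp_rot: [3.141, 0.046, -0.0]
ft_force: [1.5, -0.1, 0.3]
grip_width: 47.1
gripper_force: 0.0
```

Run:
```python
from h import *
snap('top','top7');billets('top','top7')
a=cv2.imread('pics/top7.png')[80:280,120:400];cv2.imwrite('pics/top7b.png',cv2.resize(a,None,fx=2.8,fy=2.8,interpolation=cv2.INTER_CUBIC))
```

```text
[199. 134.] ctr [779.4 152.9] top 51.9 size 46 32 long yaw 0.046
[220. 134.] ctr [781.6  85.1] top 52.0 size 45 31 long yaw 0.047
[243. 133.] ctr [784.7  13. ] top 51.9 size 43 28 long yaw 0.032
[320. 179.] ctr [ 652.7 -229.4] top 29.5 size 54 51 long yaw 0.771
```

View pics/top7b.png

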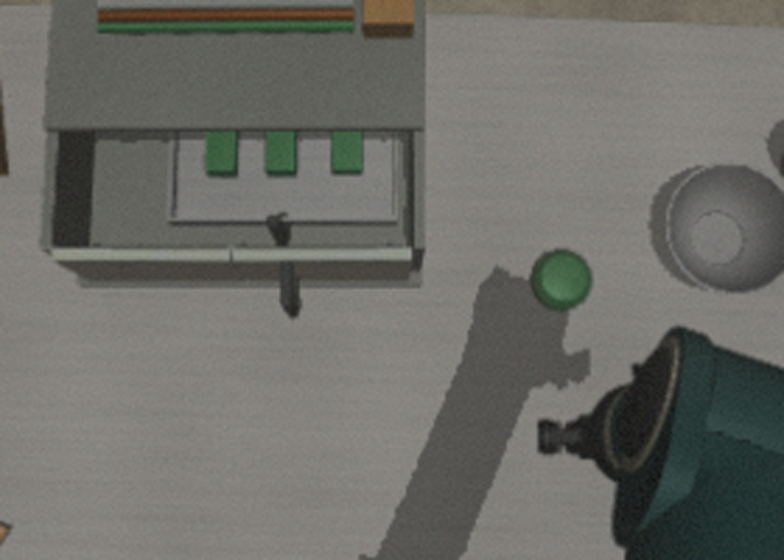

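The door is straight and shut (top edge at row 254), the tray is home, three billets lie flat in it, and the blank has not moved. I'm handing the job in.

```bash
python3 -c "
from bench import arm
print(arm.finish_job())"
```

```text
the job is handed in; nothing more can be done
None
```

The job is handed in: all three billets present lie flat and separate in the tray, the tray was slid home to its stop before the door was pulled shut, and the round blank stayed where it was; the hand-in returned no verdict.

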